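Rearrange three goldsmith's tools left on each other's boards

TASK

Three goldsmith's tools have been left on each other's boards: using the bare soldering brick as the free spot to set one tool down on meanwhile, move each tool to the board whose black felt patch has the shape of that tool's foot (square, round or oblong). At the end each tool stands upright, centred on its own patch and turned to line up with it, and the brick is empty again. Leave the jar, the dish and the hammer where they are, and do not tip any tool over.

Things in the scene. Friction and masses are not known exactly. Their poses are not given: they have to be found in the camera images.
- domer_mid (a point): steel doming block: a solid 42 mm cube with a dark round dimple in the top and in each side, about 0.55 kg; it belongs on the square patch. The point is the cube's centre, 21 mm above its underside; z up, x and y square to its side faces (any of the four quarter turns is equally good). Grasp across two opposite faces.
- swage_mid (a point): steel swage block: an oblong bar 80 mm long (along its x), 30 mm wide (along its y) and 36 mm high with four cross grooves, each 10 mm deep, in its top, about 0.5 kg; it belongs on the oblong patch. The point is its centre, 18 mm above its underside; z up. Grasp across the 30 mm width; either way round is good.
- clamp_mid (a point): third-hand clamp: a round dark steel foot 58 mm across and 12 mm high, on it an upright black column 28 mm across (from 12 to 48 mm above the underside), on top a small upright steel crocodile clip (to 72 mm), about 0.32 kg; it belongs on the round patch. The point lies on its axis, half-way up, 36 mm above its underside; z up. Grasp the column; its turn about z does not matter.
- pad_square: fixed light-wood board 104 x 104 x 12 mm with a flat black felt patch (flush, not a recess) at its centre; the patch is a 48 mm square. Origin: centre of the board's underside; its top is 12 mm above; the patch's sides lie along x and y.
- pad_round: fixed light-wood board 104 x 104 x 12 mm with a flat black felt patch (flush, not a recess) at its centre; the patch is a disc 64 mm across. Origin: centre of the board's underside; its top is 12 mm above; z up.
- pad_long: fixed light-wood board 104 x 104 x 12 mm with a flat black felt patch (flush, not a recess) at its centre; the patch is an oblong of 88 mm along the board's x and 36 mm along its y. Origin: centre of the board's underside; its top is 12 mm above; z up.
- brick: bare sand-coloured soldering brick with scorch marks, fixed, 108 x 108 x 25 mm: the free spot, empty at the start and at the end. Origin: centre of its underside; its flat top is 25 mm above.
- jar: loose closed glass jar with a white lid, 72 mm across, 84 mm high; origin at the centre of its underside. A bystander, to be left where it is.
- dish: loose small white ceramic dish, 72 mm across, 28 mm high; origin at the centre of its underside. A bystander, to be left where it is.
- hammer: loose small hammer, about 220 mm long, lying flat on the bench along its x; origin on its underside. A bystander, to be left where it is.
Things that resemble listed ones, but are neither listed nor needed, are in the scene too. Leave any blue or green look-alike of the part that bears domer_mid alone.

How it is judged:
By the outcome, as a careful person would: the job done as asked, in the order asked, and still so for the second after the job is handed in, with the robot touching nothing.
It also fails if it takes over 99 s, if anything falls off the work surface, if the arm or the gripper's body presses on something with over 40 N, if the wrist force passes 120 N, or if a joint passes its speed limit or range.

ROBOT

A 6-joint arm with a two-finger parallel gripper is mounted at the origin on the work surface. World frame = base frame: x ahead of the robot, y to its left, z up, the work surface at z = 0. Lengths are in mm, angles in rad, forces in N, time in s.
With the tool pointing down it reaches from about 250 to 775 mm from the base axis. Payload 4 kg.
Tool frame: the origin (TCP) lies midway between the tips of the shut fingers; the grasp point (between the pads) lies 19 mm behind it; z points along the fingers, y is the line along which they close (so a half turn about z gives the same grasp; the last joint's range is limited). The gripper opens to 94 mm and grips with 3 to 60 N. Pads are 16 mm wide; open, the fingers measure 119 mm over their backs; the gripper's body (75 mm by 177 mm) begins 78 mm behind the grasp point.
Start: joints at [-1.303, 0.087, 1.371, -0, 1.684, -0.103], TCP at [199.297, -512.641, 205.506] pointing down, gripper open.
Joint ranges: [-3.1, 3.1], [-0.76, 2.03], [0.27, 2.55], [-1.08, 4.22], [0.17, 2.65], [-2.57, 2.57]. Speed limits (rad/s): [2.79, 2.79, 3.14, 3.14, 3.14, 3.14].

INTERFACE

Orientations are given as a unit quaternion [w, x, y, z].
In Python, from cell import robot, viewer, models gives the robot as it stands.
- The arm moves only by the tool servo_tool, never from a script. Its argument "deltas" is one flat list of numbers, 7 for each row, row after row: the shift along the tool's x, y, z as a fraction of full scale, then the turn, a rotation vector about the tool's x, y, z as a fraction of full scale, then the closure, from -1 (fully open) to 1 (shut). In form: [tx, ty, tz, wx, wy, wz, jaw, tx, ty, tz, wx, wy, wz, jaw, ...]. A call has 1 to 12 rows; each row shifts and turns the commanded pose from where the row before left it, along the tool's axes as they then stand; what a row does not reach is not made up. Full scale, the value 1, is 0.25 m for a shift and 0.1 rad for a turn. A row lasts 1/10 s, in which the tool goes at most 50 mm and 8.59 degrees, less where a joint would pass 70% of its speed; a pose out of reach is approached as far as the arm can. A call with a number of a shift or a turn outside -1 to 1 is refused whole. A call with a gripper value outside its range is refused whole. The fingers move at their own pace and stop on an object; "grip_force" is the grip in N (left out, the last holds). Time passes only in rows, so rows that do not move let the fingers close. It gives the time, the measured TCP pose, the force, the opening and the grip force at its end, in the units of the state.
- robot.get_obs(): the state, without advancing time (a new reading comes with each control period).
- viewer.grab_frame(name): name is "side" or "top" or "wrist"; returns a dict with "image" (400x640x3 uint8, blue, green, red), "z_map" (400x640 float32, mm along the optical axis (not along the pixel's ray), 0 where there is no reading), "fov_y" (degrees; the focal length in pixels is half the picture's height over the tangent of half this angle, whatever the lens; pixels are square), "cx", "cy" (the principal point, pixels), "cam_to_world" (4x4, takes a point from camera to world coordinates). Camera axes: x right, y down, z forward; pixel columns grow to the right and rows downward; lengths in mm; the calibration is good to about 2 mm. A picture is of the moment at which its call begins.
- robot.finish_job(): hands the job in; it is judged then, once.
Trained networks look in the newest picture that a camera, given by its name, has taken for a name from the list of things; names that differ only in an ending like _2 or _b are one class to them, and where a whole thing is asked for, a point or a joint stands for the part that bears it (a point fixed in the world has none). Each returns a list of dicts, best first, with "conf" (0 to 1); they miss things now and then, are a little off and sometimes report something else, mostly with a low value. They report only what shows in the picture. A call takes as long as a camera call. They do not tell look-alikes from the thing itself.
- models.outline_of(camera, thing): "region" (400x640 bool, what is visible of it) and "location" ([row, column] in pixels, amid what is visible of it).
The state is a dict: "t": time; "joint_positions": joint angles; "qvel": joint speeds; "joint_efforts": joint torques, N m; "ee_pos": TCP position; "orientation": TCP orientation; "contact_force": force on the tool from outside, world axes, zero at the start; "moment": the same for the moment, N m; "finger_gap": finger opening in mm; "gripper_force": force on a finger pad.
Only numpy, scipy, OpenCV 4.12 (cv2) and the standard library are available. Lean on these libraries where they do the work, as an engineer would, in place of code of your own. Each camera call takes 0.05 s, during which the arm holds its last target. There are 200 camera calls.

## Working session

There is one attempt and no reset: what is moved stays moved. The work goes in short steps, Python scripts to look and compute and a tool call to move; the robot and the scene stay as the last step left them, time stands still between calls to the robot, and variables do not carry over. Pictures are saved under pics/ and viewed, at most 14 in all, crops included, and the job is handed in when it is done.

Besides the shell and the picture viewer there is one more tool, called after "Call:" as name(argument=value, ...) on one line, values as JSON. servo_tool: Moves the arm, as the interface text tells. Shift numbers are shares of 0.25 m and turn numbers shares of 0.1 rad, none past 1 either way. Its arguments: {"type":"object","properties":{"deltas":{"type":"array","items":{"type":"number","minimum":-1,"maximum":1}},"grip_force":{"type":"number"}},"required":["deltas"]}

```bash
ls; mkdir -p pics; cat > h.py <<'E'
import numpy as np, cv2
from cell import robot, viewer, models
def grab(n):
    f=viewer.grab_frame(n); f['f']=200/np.tan(np.radians(f['fov_y'])/2); return f
def cloud(f):
    v,u=np.mgrid[:400,:640]; z=f['z_map'].astype(float)
    P=np.stack([(u-f['cx'])*z/f['f'],(v-f['cy'])*z/f['f'],z],-1)
    T=np.array(f['cam_to_world']); return P@T[:3,:3].T+T[:3,3]
E
python3 - <<'E'
from h import *
for n in ('top','side'):
    f=grab(n); cv2.imwrite(f'pics/{n}0.png',f['image']); P=cloud(f)
    print(n,np.array(f['cam_to_world'])[:3,3].round(), f['fov_y'])
    for t in ['domer_mid','swage_mid','clamp_mid','pad_square','pad_round','pad_long','brick','jar','dish','hammer']:
        for d in models.outline_of(n,t):
            r,c=map(int,d['location']); m=d['region']; Q=P[m&(f['z_map']>0)]
            print(t,round(d['conf'],2),r,c,P[r,c].round(),np.median(Q,0).round(),m.sum(), np.percentile(Q[:,2],98).round())
print(robot.get_obs())
E
```

```text
pics
top [ 305.  -24. 1059.] 49.43562102280072
domer_mid 0.91 242 361 [ 427. -117.   42.] [ 420. -115.   42.] 309 46.0
domer_mid 0.91 146 356 [ 664. -105.   41.] [ 666. -105.   41.] 408 46.0
domer_mid 0.67 200 353 [525. -97.  55.] [532. -98.  53.] 355 58.0
domer_mid 0.65 251 324 [404. -31.  42.] [400. -29.  42.] 298 46.0
swage_mid 0.59 177 270 [580. 104.  41.] [581. 104.  43.] 434 51.0
clamp_mid 0.59 179 421 [ 580. -260.   53.] [ 586. -259.   25.] 444 83.0
pad_square 0.69 184 265 [564. 116.  34.] [576. 112.  12.] 1315 17.0
pad_round 0.87 205 359 [ 522. -115.   13.] [ 539. -110.   12.] 1402 16.0
pad_long 0.57 190 421 [ 562. -268.   15.] [ 577. -263.   12.] 1405 23.0
brick 0.66 176 206 [583. 263.  28.] [581. 260.  25.] 1954 29.0
jar 0.56 111 260 [733. 130.  82.] [738. 137.  80.] 878 87.0
dish 0.75 104 373 [ 792. -151.    8.] [ 787. -156.   15.] 583 30.0
hammer 0.86 324 478 [ 247. -386.   28.] [ 241. -384.   24.] 1546 29.0
side [202. 623. 949.] 45.16753491305349
domer_mid 0.88 197 377 [ 423. -105.   40.] [ 421. -102.   39.] 380 45.0
domer_mid 0.75 167 290 [662. -97.  40.] [667. -96.  39
[... 886 characters left out ...]
int_positions': array([-1.30313214e+00,  8.72414776e-02,  1.37072696e+00,  1.17708906e-05,
        1.68357215e+00, -1.03051847e-01]), 'qvel': array([ 0.00020532,  0.00066865,  0.00059562, -0.00191257, -0.00108438,
        0.00099184]), 'joint_efforts': array([ 7.49296851e-05, -3.40049779e+01, -3.02602315e+01,  7.18938396e-02,
        2.37570429e-02, -1.20767236e-06]), 'ee_pos': array([ 199.2851939 , -512.64766347,  205.4694897 ]), 'orientation': array([2.54641608e-05, 9.82870210e-01, 1.84299078e-01, 7.96850830e-06]), 'contact_force': array([ 0.25721022, -0.71184983,  0.16903146]), 'moment': array([-0.00331812, -0.0250056 , -0.00563825]), 'gripper_force': 0.0, 'finger_gap': 94.07624766493636}
```

View images.

View pics/top0.png

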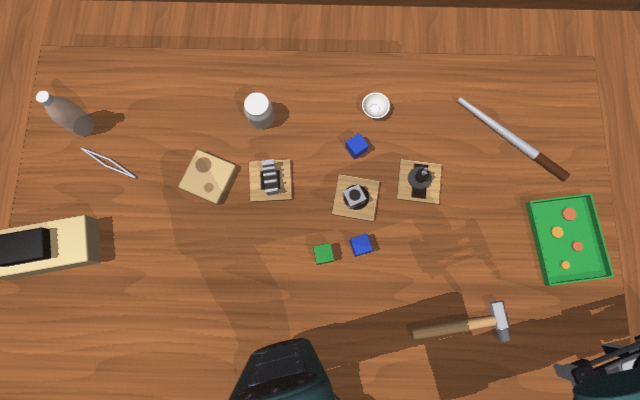

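View pics/side0.png

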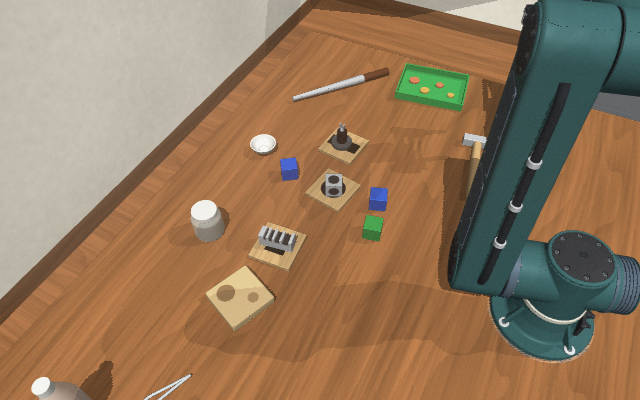

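```bash
cat >> h.py <<'E'
from scipy.spatial.transform import Rotation as R
def pose():
    o=robot.get_obs(); q=o['orientation']; return o,R.from_quat([q[1],q[2],q[3],q[0]]).as_matrix()
def go(x,y,z,yaw=None):
    """prints turn (units) and then shift (in units, after the turn) to the target, mm world, tool down"""
    o,M=pose(); psi=np.arctan2(M[1,0],M[0,0])
    if yaw is None: yaw=psi
    d=(yaw-psi+np.pi/2)%np.pi-np.pi/2
    p=psi+d; c,s=np.cos(p),np.sin(p)
    T=np.array([[c,s,0],[s,-c,0],[0,0,-1]])
    e=T.T@(np.array([x,y,z])-o['ee_pos'])
    print('t',round(o['t'],2),'pos',o['ee_pos'].round(1),'psi',round(psi,4),'j6',o['joint_positions'][5].round(2),'tilt',(M[:2,2]).round(4),'gap',round(o['finger_gap'],1),'F',np.round(o['contact_force'],1))
    print(' total turn z units',round(-d/0.1,3),' total shift units',(e/250).round(4))
E
python3 - <<'E'
from h import *
f=grab('wrist'); T=np.array(f['cam_to_world']); o,M=pose()
print(M.T@(T[:3,3]-o['ee_pos']), (M.T@T[:3,:3]).round(2), f['fov_y'])
go(480,-110,330,0.0)
E
```

```text
[  68.71862643    0.50907    -179.34671108] [[ 0.   -0.97 -0.24]
 [ 1.    0.    0.  ]
 [-0.   -0.24  0.97]] 62.363192306869905
t 1.15 pos [ 199.3 -512.6  205.5] psi 0.3708 j6 -0.1 tilt [ 0.     -0.0001] gap 93.6 F [0.4 0.  0.4]
 total turn z units 3.708  total shift units [ 1.1228 -1.6105 -0.498 ]
```

```bash
python3 - <<'E'
from h import *
go(600,-180,205,0.0)
E
```

```text
t 1.15 pos [ 199.3 -512.6  205.5] psi 0.3708 j6 -0.1 tilt [ 0.     -0.0001] gap 93.6 F [0.4 0.  0.4]
 total turn z units 3.708  total shift units [ 1.6028 -1.3305  0.002 ]
```

Call:
servo_tool(deltas=[0,0,0,0,0,0.927,-1,0,0,0,0,0,0.927,-1,0,0,0,0,0,0.927,-1,0,0,0,0,0,0.927,-1,0.145,-0.121,0,0,0,0,-1,0.145,-0.121,0,0,0,0,-1,0.145,-0.121,0,0,0,0,-1,0.145,-0.121,0,0,0,0,-1,0.145,-0.121,0,0,0,0,-1,0.145,-0.121,0,0,0,0,-1,0.145,-0.121,0,0,0,0,-1,0.145,-0.121,0,0,0,0,-1], grip_force=30)

```text
t: 2.35
ee_pos: [490.6, -269.2, 205.7]
orientation: [0.0, 1.0, -0.0, 0.0]
contact_force: [0.6, -0.1, 0.3]
finger_gap: 93.8
gripper_force: 0.0
```

Call:
servo_tool(deltas=[0.145,-0.121,0,0,0,0,-1,0.145,-0.121,0,0,0,0,-1,0.145,-0.121,0,0,0,0,-1,0,0,0,0,0,0,-1,0,0,0,0,0,0,-1])

```text
t: 2.85
ee_pos: [598.4, -179.1, 204.8]
orientation: [0.0, 1.0, 0.001, -0.001]
contact_force: [0.2, -0.5, 0.1]
finger_gap: 94.0
gripper_force: 0.0
```

```bash
cat >> h.py <<'E'
def look(name,n='wrist'):
    f=grab(n); cv2.imwrite(f'pics/{name}.png',f['image']); np.savez(f'pics/{name}.npz',**{k:np.array(v) for k,v in f.items()}); return f,cloud(f)
E
python3 - <<'E'
from h import *
f,P=look('w1')
for t in ['domer_mid','clamp_mid','pad_round','pad_long']:
    for d in models.outline_of('wrist',t):
        r,c=map(int,d['location']); m=d['region']; Q=P[m&(f['z_map']>0)]
        print(t,round(d['conf'],2),r,c,np.median(Q,0).round(1),m.sum(), np.percentile(Q[:,2],[50,98]).round(1))
go(600,180,205,0)
E
```

```text
domer_mid 0.74 113 253 [ 673.5 -110.3   42. ] 1961 [42.  43.6]
domer_mid 0.67 339 268 [ 413.3 -117.9   42.2] 397 [42.2 43.6]
domer_mid 0.61 235 256 [ 545.7 -108.9   53.6] 1673 [53.6 56.4]
domer_mid 0.57 345 203 [398.2 -37.9  42. ] 1004 [42.  43.6]
clamp_mid 0.57 187 396 [ 599.9 -258.9   24.6] 2172 [24.6 83.6]
pad_round 0.91 209 271 [ 563.8 -123.6   12.1] 5149 [12.1 13.9]
pad_round 0.7 190 94 [590.9  79.5  11.9] 4637 [11.9 13.6]
pad_long 0.94 179 369 [ 592.3 -260.2   12.1] 5712 [12.1 13.7]
t 3.1 pos [ 597.2 -181.1  205.9] psi -0.0021 j6 1.19 tilt [ 0.0004 -0.0005] gap 93.8 F [-0.1 -0.2 -0.1]
 total turn z units -0.021  total shift units [ 0.011  -1.4446  0.0038]
```

View pics/w1.png

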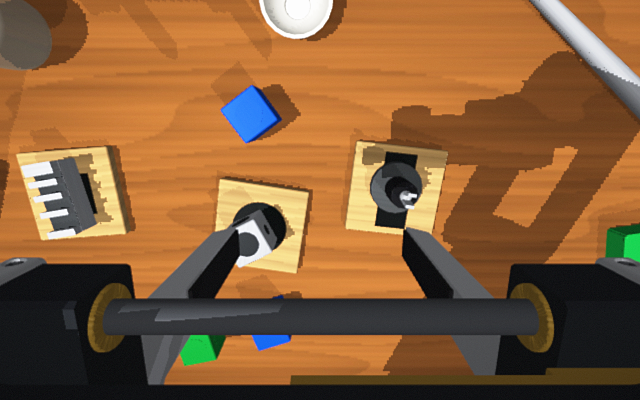

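Call:
servo_tool(deltas=[-0.19,-0.04,0,0,0,0,-1,-0.19,-0.04,0,0,0,0,-1,0,0,0,0,0,0,-1,0,0,0,0,0,0,-1])

```text
t: 3.5
ee_pos: [502.0, -160.5, 206.2]
orientation: [0.0, 1.0, -0.001, 0.001]
contact_force: [0.3, -0.3, 0.1]
finger_gap: 93.8
gripper_force: 0.0
```

```bash
python3 - <<'E'
from h import *
f,P=look('w2')
for t in ['domer_mid','clamp_mid','pad_round','pad_long']:
    for d in models.outline_of('wrist',t):
        r,c=map(int,d['location']); m=d['region']; Q=P[m&(f['z_map']>0)]
        print(t,round(d['conf'],2),r,c,np.median(Q,0).round(1),m.sum(), np.percentile(Q[:,2],[50,98]).round(1))
go(500,150,205,0)
E
```

```text
domer_mid 0.96 250 284 [ 430.4 -119.5   41.7] 1799 [41.7 43.6]
domer_mid 0.8 151 263 [ 540.5 -103.1   53.9] 1877 [53.9 55.6]
domer_mid 0.7 16 269 [ 665.5 -110.4   41.8] 1944 [41.8 43.7]
domer_mid 0.53 275 231 [390.6 -53.5  28.9] 110 [28.9 42.8]
clamp_mid 0.92 97 417 [ 592.6 -258.2   24.7] 2539 [24.7 83.6]
pad_round 0.88 133 282 [ 555.3 -116.9   12. ] 6857 [12.  13.7]
pad_long 0.93 119 404 [ 584.9 -261.7   12.1] 7009 [12.1 13.7]
t 3.75 pos [ 504.2 -160.5  206. ] psi -0.0002 j6 1.16 tilt [ 0.0012 -0.0006] gap 93.9 F [-0.6  0.2  0.2]
 total turn z units -0.002  total shift units [-0.0168 -1.2421  0.004 ]
```

Call:
servo_tool(deltas=[0,-0.19,0,0,0,0,-1,0,-0.19,0,0,0,0,-1,0,-0.19,0,0,0,0,-1,0,-0.19,0,0,0,0,-1,0,-0.19,0,0,0,0,-1,0,-0.19,0,0,0,0,-1,0,-0.19,0,0,0,0,-1,0,0,0,0,0,0,-1,0,0,0,0,0,0,-1])

```text
t: 4.65
ee_pos: [503.5, 173.7, 205.2]
orientation: [0.0, 1.0, 0.001, -0.0]
contact_force: [-1.7, 1.0, -0.7]
finger_gap: 93.7
gripper_force: 0.0
```

```bash
python3 - <<'E'
from h import *
f,P=look('w3')
for t in ['swage_mid','domer_mid','pad_square','brick']:
    for d in models.outline_of('wrist',t):
        r,c=map(int,d['location']); m=d['region']; Q=P[m&(f['z_map']>0)]
        print(t,round(d['conf'],2),r,c,np.median(Q,0).round(1),m.sum(), np.percentile(Q[:,2],[50,98]).round(1))
go(500,150,205,0)
a=cv2.imread('pics/w2.png');b=f['image']
cv2.imwrite('pics/w23.png',np.vstack([a[:290],b[:290]]))
E
```

```text
swage_mid 0.95 104 387 [586.4 107.   39.3] 2888 [39.3 49.2]
domer_mid 0.93 20 600 [666.2 -95.7  40.8] 2892 [40.8 43.6]
domer_mid 0.9 149 582 [540.9 -90.6  53.1] 3119 [53.1 55.5]
domer_mid 0.75 245 570 [ 435.6 -107.9   36.2] 2022 [36.2 43.4]
domer_mid 0.56 265 491 [412.2 -22.1  41. ] 1776 [41.  43.7]
domer_mid 0.4 109 365 [584.4 122.9  12. ] 6502 [12.  13.8]
domer_mid 0.32 107 238 [588.6 261.1  25. ] 10793 [25.  26.7]
pad_square 0.87 110 366 [584.2 123.8  12. ] 6388 [12.  13.6]
brick 0.75 107 236 [588.5 261.3  25. ] 11055 [25.  26.7]
brick 0.74 131 556 [561.4 -88.2  12. ] 6219 [12.  13.9]
brick 0.16 103 387 [586.9 107.   39.3] 2880 [39.3 49.2]
t 4.9 pos [503.5 171.3 205.5] psi -0.0023 j6 1.79 tilt [ 0.0001 -0.0003] gap 93.9 F [-0.2 -1.  -0.6]
 total turn z units -0.023  total shift units [-0.0139  0.0851  0.002 ]
```

View pics/w23.png

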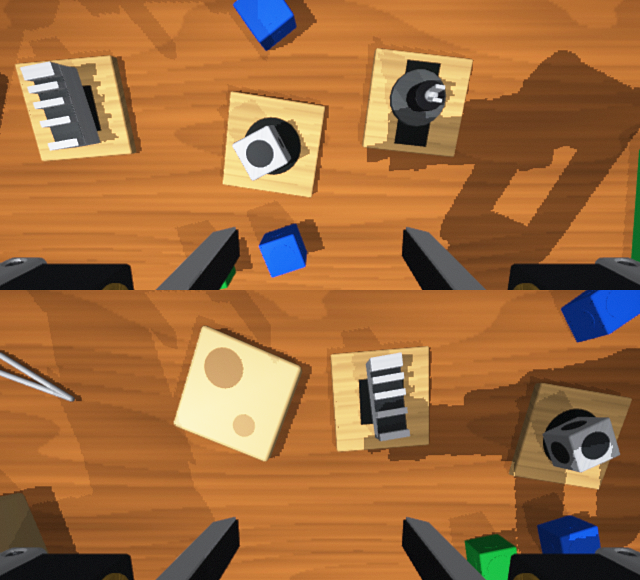

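```bash
cat >> h.py <<'E'
def plane(f,z0,c,r,tol=2.0):
    """xy of pixels whose depth lies on height z0 within r of c, rays cut at their median height"""
    P=cloud(f); m=(f['z_map']>0)&(abs(P[...,2]-z0)<tol)&(np.hypot(P[...,0]-c[0],P[...,1]-c[1])<r)
    m=m.astype(np.uint8); n,l,s,_=cv2.connectedComponentsWithStats(m,connectivity=8)
    keep=np.isin(l,[i for i in range(1,n) if s[i,4]>25])
    zm=np.median(P[keep][:,2]); C=np.array(f['cam_to_world'])[:3,3]; D=P[keep]-C
    return (C+D*((zm-C[2])/D[:,2])[:,None])[:,:2].astype(np.float32), zm
def rect(f,z0,c,r,tol=2.0):
    Q,zm=plane(f,z0,c,r,tol); (x,y),(w,h),a=cv2.minAreaRect(Q)
    if w<h: w,h,a=h,w,a+90
    return np.round([x,y,zm,w,h,np.radians(a)],3)
def circ(f,z0,c,r,tol=2.0):
    Q,zm=plane(f,z0,c,r,tol); (x,y),R_=cv2.minEnclosingCircle(Q); return np.round([x,y,zm,2*R_],2)
def load(n): return dict(np.load(f'pics/{n}.npz'))
E
python3 - <<'E'
from h import *
for n in ('w1','w2','w3'):
    f=load(n); print(n)
    for name,fn,z,c,r in [('pr',rect,12,(555,-115),85),('pl',rect,12,(582,-262),85),('ps',rect,12,(584,120),85),('br',rect,25,(588,261),90),
      ('domer',rect,54,(541,-103),45),('swage',rect,48,(586,107),60),('clampfoot',circ,24,(589,-257),50),('clampcol',circ,60,(589,-257),40)]:
        try: print(name,fn(f,z,c,r))
        except Exception as e: print(name,'none')
E
```

```text
w1
pr [ 544.196 -107.605   12.092  103.65   103.394    2.989]
pl [ 588.844 -265.218   12.097  103.633  103.403    1.464]
ps [583.509 105.599  12.002 104.56  103.414   1.651]
br [ 0.  0. nan  0.  0.  0.]
domer [ 540.255 -101.164   54.122   42.036   41.767    2.039]
swage [5.84778e+02 1.03456e+02 4.79130e+01 7.98740e+01 3.27660e+01 1.74000e-01]
clampfoot [ 594.5  -263.8    23.99   57.46]
clampcol [ 594.35 -263.76   60.     27.91]
w2
pr [ 543.613 -107.486   12.044  103.404  103.401    2.988]
pl [ 588.242 -265.      12.065  103.617  103.421    1.463]
ps [583.006 105.575  11.95  104.662 103.386   1.651]
br [ 0.  0. nan  0.  0.  0.]
domer [ 539.481 -100.864   54.017   41.757   41.732    2.045]
swage [5.84696e+02 1.03277e+02 4.80080e+01 8.00540e+01 3.27030e+01 1.71000e-01]
clampfoot [ 593.82 -263.69   24.02   57.58]
clampcol [ 593.89 -263.62   59.93   28.14]
w3
pr [ 543.649 -105.525   12.099  105.029  103.391    1.417]
pl [ 0.  0. nan  0.  0.  0.]
ps [5.82975e+02 1.07735e+02 1.20390e+01 1.03354e+02 1.02700e+02 8.10000e-02]
br [586.389 261.772  25.036 106.367 106.253   1.188]
domer [539.483 -98.627  54.152  42.904  42.009   2.039]
swage [5.84550e+02 1.04876e+02 4.80380e+01 7.98990e+01 3.03100e+01 1.71000e-01]
clampfoot [ 0.  0. nan  0.]
clampcol [ 0.  0. nan  0.]
  return _methods._mean(a, axis=axis, dtype=dtype,
  ret = ret.dtype.type(ret / rcount)
```

```bash
python3 - <<'E'
from h import *
f,P=look('w4')
for name,z,c,r in [('pr',12,(555,-115),85),('ps',12,(584,120),85),('br',25,(588,261),90),('domer',54,(541,-103),45),('swage',48,(586,107),60)]:
    print(name,rect(f,z,c,r))
for i in range(3): print(robot.get_obs()['ee_pos'])
go(540,-101,150,0.471)
E
```

```text
pr [ 543.654 -105.642   12.062  104.932  103.411    1.417]
ps [583.03  107.351  12.029 103.451 103.418   1.652]
br [586.39  261.588  25.024 106.687 106.219   1.187]
domer [539.562 -98.814  54.121  42.718  42.304   2.031]
swage [5.84500e+02 1.04899e+02 4.80150e+01 7.99480e+01 3.04240e+01 1.68000e-01]
[503.4228661  171.32220645 205.56189286]
[503.4228661  171.32220645 205.56189286]
[503.4228661  171.32220645 205.56189286]
t 4.95 pos [503.4 171.3 205.6] psi -0.0023 j6 1.79 tilt [ 0.0002 -0.0002] gap 94.2 F [-0.1  0.3 -0.3]
 total turn z units -4.733  total shift units [-0.3639  1.0371  0.2222]
```

Call:
servo_tool(deltas=[0,0,0,0,0,-0.947,-1,0,0,0,0,0,-0.947,-1,0,0,0,0,0,-0.947,-1,0,0,0,0,0,-0.947,-1,0,0,0,0,0,-0.947,-1,-0.0607,0.1728,0.037,0,0,0,-1,-0.0607,0.1728,0.037,0,0,0,-1,-0.0607,0.1728,0.037,0,0,0,-1,-0.0607,0.1728,0.037,0,0,0,-1,-0.0607,0.1728,0.037,0,0,0,-1,-0.0607,0.1728,0.037,0,0,0,-1,0,0,0,0,0,0,-1])

```text
t: 6.15
ee_pos: [539.1, -105.7, 148.1]
orientation: [0.0, 0.973, 0.23, -0.002]
contact_force: [-0.3, 0.5, 0.4]
finger_gap: 94.3
gripper_force: 0.0
```

```bash
python3 - <<'E'
from h import *
f,P=look('w5')
print(rect(f,54,(541,-103),45))
go(540,-101,22,0.471)
E
```

```text
[539.91  -99.881  54.116  41.254  41.093   2.036]
t 6.2 pos [ 539.3 -102.8  148.9] psi 0.4672 j6 0.81 tilt [-0.0021  0.0005] gap 94.1 F [0.8 0.3 0.9]
 total turn z units -0.038  total shift units [ 0.0056 -0.0052  0.5075]
```

Call:
servo_tool(deltas=[0.0056,-0.005,0.13,0,0,0,-1,0,0,0.13,0,0,0,-1,0,0,0.13,0,0,0,-1,0,0,0.08,0,0,0,-1,0,0,0.045,0,0,0,-1,0,0,0,0,0,0,-1,0,0,0,0,0,0,-1], grip_force=40)

```text
t: 6.9
ee_pos: [541.8, -97.6, 22.5]
orientation: [0.0, 0.972, 0.235, 0.001]
contact_force: [0.6, 0.2, -0.9]
finger_gap: 93.9
gripper_force: 0.0
```

```bash
python3 - <<'E'
from h import *
go(540,-101,20,0.471)
E
```

```text
t 6.9 pos [541.8 -97.6  22.5] psi 0.474 j6 0.82 tilt [ 0.002  -0.0005] gap 93.9 F [ 0.6  0.2 -0.9]
 total turn z units 0.03  total shift units [-0.0124  0.0088  0.0102]
```

Call:
servo_tool(deltas=[0,0,0,0,0,0,1,0,0,0,0,0,0,1,0,0,0,0,0,0,1,0,0,0,0,0,0,1,0,0,0,0,0,0,1,0,0,0,0,0,0,1,0,0,0,0,0,0,1,0,0,0,0,0,0,1])

```text
t: 7.7
ee_pos: [541.1, -98.2, 21.2]
orientation: [0.0, 0.972, 0.234, 0.0]
contact_force: [-0.1, -1.6, -0.7]
finger_gap: 41.8
gripper_force: 40.0
```

```bash
python3 - <<'E'
from h import *
print(robot.get_obs()['gripper_force'])
go(540,-101,20,0.471)
E
```

```text
39.99909996986389
t 7.7 pos [541.1 -98.2  21.2] psi 0.4734 j6 0.82 tilt [ 0.0005 -0.0006] gap 41.8 F [-0.1 -1.6 -0.7]
 total turn z units 0.024  total shift units [-0.009   0.0081  0.0049]
```

Call:
servo_tool(deltas=[0,0,-0.06,0,0,0,1,0,0,-0.14,0,0,0,1,0,0,-0.14,0,0,0,1,0,0,-0.14,0,0,0,1,0,0,0,0,0,0,1])

```text
t: 8.2
ee_pos: [544.0, -98.6, 147.4]
orientation: [0.003, 0.972, 0.235, 0.005]
contact_force: [0.3, -0.9, -3.8]
finger_gap: 41.9
gripper_force: 40.0
```

```bash
python3 - <<'E'
from h import *
go(587,261,141)
E
```

```text
t 8.2 pos [544.  -98.6 147.4] psi 0.4736 j6 0.82 tilt [ 0.0109 -0.0029] gap 41.9 F [ 0.3 -0.9 -3.8]
 total turn z units -0.0  total shift units [ 0.8091 -1.2014  0.0255]
```

Call:
servo_tool(deltas=[0.05,-0.075,0,0,0,0,1,0.101,-0.15,0,0,0,0,1,0.101,-0.15,0,0,0,0,1,0.101,-0.15,0,0,0,0,1,0.101,-0.15,0,0,0,0,1,0.101,-0.15,0,0,0,0,1,0.101,-0.15,0,0,0,0,1,0.101,-0.15,0,0,0,0,1,0.05,-0.075,0,0,0,0,1,0,0,0,0,0,0,1,0,0,0,0,0,0,1])

```text
t: 9.3
ee_pos: [582.1, 260.9, 137.9]
orientation: [0.001, 0.972, 0.235, -0.003]
contact_force: [0.4, -0.1, -5.7]
finger_gap: 41.8
gripper_force: 40.0
```

```bash
python3 - <<'E'
from h import *
go(587,261,35)
E
```

```text
t 9.3 pos [582.1 260.9 137.9] psi 0.4746 j6 1.43 tilt [-0.0051 -0.0028] gap 41.8 F [ 0.4 -0.1 -5.7]
 total turn z units -0.0  total shift units [0.0176 0.0085 0.4116]
```

Call:
servo_tool(deltas=[0.012,0.006,0.12,0,0,0,1,0,0,0.12,0,0,0,1,0,0,0.08,0,0,0,1,0,0,0.05,0,0,0,1,0,0,0.02,0,0,0,1,0,0,0,0,0,0,1,0,0,0,0,0,0,1])

```text
t: 10.0
ee_pos: [588.0, 261.2, 45.2]
orientation: [-0.0, 0.972, 0.234, 0.001]
contact_force: [-0.4, -1.0, -6.0]
finger_gap: 42.0
gripper_force: 40.0
```

```bash
python3 - <<'E'
from h import *
go(587,261,34)
E
```

```text
t 10.0 pos [588.  261.2  45.2] psi 0.4731 j6 1.43 tilt [0.0025 0.0007] gap 42.0 F [-0.4 -1.  -6. ]
 total turn z units -0.0  total shift units [-0.0039 -0.0013  0.0449]
```

Call:
servo_tool(deltas=[0,0,0.016,0,0,0,1,0,0,0.014,0,0,0,1,0,0,0.008,0,0,0,1,0,0,0,0,0,0,1,0,0,0,0,0,0,1,0,0,0,0,0,0,1])

```text
t: 10.6
ee_pos: [587.1, 261.3, 34.3]
orientation: [0.0, 0.972, 0.235, 0.0]
contact_force: [-0.4, 0.0, -5.2]
finger_gap: 42.0
gripper_force: 40.0
```

Call:
servo_tool(deltas=[0,0,0.004,0,0,0,1,0,0,0.004,0,0,0,1,0,0,0,0,0,0,1,0,0,0,0,0,0,1])

```text
t: 11.0
ee_pos: [587.1, 261.3, 34.2]
orientation: [-0.0, 0.972, 0.235, 0.0]
contact_force: [-3.8, -1.2, 5.7]
finger_gap: 41.9
gripper_force: 40.0
```

Call:
servo_tool(deltas=[0,0,0,0,0,0,-1,0,0,0,0,0,0,-1,0,0,0,0,0,0,-1,0,0,0,0,0,0,-1,0,0,0,0,0,0,-1,0,0,-0.06,0,0,0,-1,0,0,-0.15,0,0,0,-1,0,0,-0.15,0,0,0,-1,0,0,-0.15,0,0,0,-1,0,0,0,0,0,0,-1])

```text
t: 12.0
ee_pos: [590.7, 262.5, 169.2]
orientation: [-0.001, 0.972, 0.235, 0.008]
contact_force: [1.1, -0.1, -0.2]
finger_gap: 94.4
gripper_force: 0.0
```

```bash
python3 - <<'E'
from h import *
f,P=look('w6')
print('domer',rect(f,67,(587,261),45))
go(540,-262,161,-0.1)
E
```

```text
domer [585.623 259.705  67.139  41.689  40.904   2.044]
t 12.05 pos [589.3 262.  165.5] psi 0.4735 j6 1.43 tilt [0.0095 0.0032] gap 94.3 F [-0.2  0.2 -0.7]
 total turn z units 5.735  total shift units [0.013  2.1052 0.018 ]
```

Call:
servo_tool(deltas=[0,0,0,0,0,0.956,-1,0,0,0,0,0,0.956,-1,0,0,0,0,0,0.956,-1,0,0,0,0,0,0.956,-1,0,0,0,0,0,0.956,-1,0,0,0,0,0,0.955,-1,0,0.1,0,0,0,0,-1,0,0.19,0,0,0,0,-1,0,0.19,0,0,0,0,-1,0,0.19,0,0,0,0,-1,0,0.19,0,0,0,0,-1,0,0.19,0,0,0,0,-1])

```text
t: 13.25
ee_pos: [559.5, -1.6, 158.3]
orientation: [0.0, 0.999, -0.05, -0.001]
contact_force: [0.9, -0.2, 0.2]
finger_gap: 93.8
gripper_force: 0.0
```

```bash
python3 - <<'E'
from h import *
go(594,-264,150,-0.1)
E
```

```text
t 13.25 pos [559.5  -1.6 158.3] psi -0.0997 j6 1.57 tilt [-0.0023  0.0001] gap 93.8 F [ 0.9 -0.2  0.2]
 total turn z units 0.003  total shift units [0.2422 1.0304 0.0333]
```

Call:
servo_tool(deltas=[0.04,0.17,0,0,0,0,-1,0.04,0.17,0,0,0,0,-1,0.04,0.17,0,0,0,0,-1,0.04,0.17,0,0,0,0,-1,0.04,0.17,0,0,0,0,-1,0.04,0.17,0,0,0,0,-1,0,0,0,0,0,0,-1,0,0,0,0,0,0,-1,0,0,0,0,0,0,-1])

```text
t: 14.15
ee_pos: [594.7, -258.4, 158.9]
orientation: [-0.001, 0.999, -0.049, -0.001]
contact_force: [0.3, 0.1, 0.5]
finger_gap: 93.9
gripper_force: 0.0
```

```bash
python3 - <<'E'
from h import *
f,P=look('w7')
print(circ(f,24,(594,-264),50),circ(f,60,(594,-264),40),rect(f,12,(588,-265),85))
go(594.5,-263.3,29,-0.1)
E
```

```text
[ 594.51 -264.21   24.     57.37] [ 594.57 -264.24   60.06   27.76] [ 588.738 -265.745   12.075  103.366  103.204    1.465]
t 14.2 pos [ 594.9 -258.1  159.3] psi -0.0983 j6 1.17 tilt [-0.0008  0.001 ] gap 93.6 F [ 0.8 -0.6  0.2]
 total turn z units 0.017  total shift units [0.0006 0.021  0.5214]
```

Call:
servo_tool(deltas=[0,0.021,0,0,0,0,-1,0,0,0.13,0,0,0,-1,0,0,0.13,0,0,0,-1,0,0,0.13,0,0,0,-1,0,0,0.08,0,0,0,-1,0,0,0.045,0,0,0,-1,0,0,0,0,0,0,-1,0,0,0,0,0,0,-1,0,0,0,0,0,0,-1])

```text
t: 15.1
ee_pos: [595.8, -265.5, 33.3]
orientation: [0.001, 0.999, -0.05, 0.002]
contact_force: [-0.3, -0.2, 0.4]
finger_gap: 94.0
gripper_force: 0.0
```

```bash
python3 - <<'E'
from h import *
go(594.5,-263.3,29,-0.1)
E
```

```text
t 15.1 pos [ 595.8 -265.5   33.3] psi -0.0997 j6 1.16 tilt [ 0.0034 -0.002 ] gap 94.0 F [-0.3 -0.2  0.4]
 total turn z units 0.003  total shift units [-0.0061 -0.0082  0.017 ]
```

Call:
servo_tool(deltas=[-0.004,-0.006,0.014,0,0,0,-1,0,0,0,0,0,0,-1,0,0,0,0,0,0,1,0,0,0,0,0,0,1,0,0,0,0,0,0,1,0,0,0,0,0,0,1,0,0,0,0,0,0,1,0,0,0,0,0,0,1,0,0,0,0,0,0,1,0,0,0,0,0,0,1,0,0,0,0,0,0,1,0,0,0,0,0,0,1])

```text
t: 16.3
ee_pos: [593.7, -263.5, 27.5]
orientation: [0.0, 0.999, -0.05, 0.0]
contact_force: [0.4, -0.6, -0.1]
finger_gap: 27.6
gripper_force: 40.0
```

```bash
python3 - <<'E'
from h import *
go(594.5,-263.3,29,-0.1)
f,P=look('w8')
for z,c in ((24,(594,-264)),(60,(594,-264))):
  print(circ(f,z,c,50))
E
```

```text
t 16.3 pos [ 593.7 -263.5   27.5] psi -0.1001 j6 1.17 tilt [ 0.     -0.0003] gap 27.6 F [ 0.4 -0.6 -0.1]
 total turn z units -0.001  total shift units [ 0.0033 -0.001  -0.0061]
[ 599.45 -264.48   24.04   55.37]
[ 603.1  -264.81   60.     51.69]
```

Call:
servo_tool(deltas=[0,0,-0.06,0,0,0,1,0,0,-0.14,0,0,0,1,0,0,-0.14,0,0,0,1,0,0,-0.14,0,0,0,1,0,0,0,0,0,0,1,0,0,0,0,0,0,1])

```text
t: 16.95
ee_pos: [593.8, -263.3, 147.8]
orientation: [0.0, 0.999, -0.05, 0.001]
contact_force: [-0.0, 0.1, -3.9]
finger_gap: 27.0
gripper_force: 40.0
```

```bash
python3 - <<'E'
from h import *
go(543.3,-107,147)
E
```

```text
t 16.95 pos [ 593.8 -263.3  147.8] psi -0.0999 j6 1.17 tilt [ 0.001  -0.0005] gap 27.0 F [-0.   0.1 -3.9]
 total turn z units -0.0  total shift units [-0.2632 -0.6021  0.0033]
```

Call:
servo_tool(deltas=[-0.033,-0.075,0,0,0,0,1,-0.066,-0.15,0,0,0,0,1,-0.066,-0.15,0,0,0,0,1,-0.065,-0.15,0,0,0,0,1,-0.033,-0.077,0,0,0,0,1,0,0,0,0,0,0,1,0,0,0,0,0,0,1,0,0,0,0,0,0,1,0,0,0,0,0,0,1])

```text
t: 17.85
ee_pos: [543.2, -108.1, 146.5]
orientation: [0.0, 0.999, -0.051, -0.001]
contact_force: [0.2, -0.3, -1.9]
finger_gap: 27.7
gripper_force: 40.0
```

```bash
python3 - <<'E'
from h import *
f,P=look('w9')
print(rect(f,12,(544,-107.5),85))
go(543.3,-107,28)
E
```

```text
[ 544.348 -107.313   12.098  103.307  102.426    1.418]
t 17.9 pos [ 543.3 -108.1  146.8] psi -0.1015 j6 1.37 tilt [-0.001  0.   ] gap 27.0 F [ 0.1  0.6 -2.8]
 total turn z units -0.0  total shift units [-3.000e-04 -4.200e-03  4.751e-01]
```

Call:
servo_tool(deltas=[0.001,-0.006,0.12,0,0,0,1,0,0,0.13,0,0,0,1,0,0,0.12,0,0,0,1,0,0,0.06,0,0,0,1,0,0,0.02,0,0,0,1,0,0,0,0,0,0,1,0,0,0,0,0,0,1,0,0,0,0,0,0,1])

```text
t: 18.7
ee_pos: [545.1, -106.1, 37.0]
orientation: [0.0, 0.999, -0.05, 0.002]
contact_force: [-0.3, 0.8, -2.8]
finger_gap: 27.4
gripper_force: 40.0
```

```bash
python3 - <<'E'
from h import *
go(543.5,-106.6,27.5)
E
```

```text
t 18.7 pos [ 545.1 -106.1   37. ] psi -0.1001 j6 1.38 tilt [ 0.0037 -0.0012] gap 27.4 F [-0.3  0.8 -2.8]
 total turn z units -0.0  total shift units [-0.0063  0.0028  0.0381]
```

Call:
servo_tool(deltas=[-0.002,0.002,0.012,0,0,0,1,0,0,0.01,0,0,0,1,0,0,0,0,0,0,1,0,0,0,0,0,0,1,0,0,0,0,0,0,1,0,0,0,0,0,0,1])

```text
t: 19.3
ee_pos: [543.2, -106.0, 29.5]
orientation: [0.0, 0.999, -0.05, 0.0]
contact_force: [0.5, 0.4, -2.1]
finger_gap: 27.7
gripper_force: 40.0
```

```bash
python3 - <<'E'
from h import *
go(543.5,-106.6,27.5)
E
```

```text
t 19.3 pos [ 543.2 -106.    29.5] psi -0.1 j6 1.38 tilt [ 0.0001 -0.0001] gap 27.7 F [ 0.5  0.4 -2.1]
 total turn z units -0.0  total shift units [0.0015 0.0021 0.008 ]
```

Call:
servo_tool(deltas=[0.001,0.002,0.004,0,0,0,1,0,0,0.004,0,0,0,1,0,0,0.003,0,0,0,1,0,0,0,0,0,0,1,0,0,0,0,0,0,1])

```text
t: 19.8
ee_pos: [543.5, -106.7, 27.4]
orientation: [0.0, 0.999, -0.05, 0.0]
contact_force: [-2.1, 0.2, 2.7]
finger_gap: 27.7
gripper_force: 40.0
```

Call:
servo_tool(deltas=[0,0,0,0,0,0,-1,0,0,0,0,0,0,-1,0,0,0,0,0,0,-1,0,0,0,0,0,0,-1,0,0,0,0,0,0,-1,0,0,0,0,0,0,-1,0,0,-0.06,0,0,0,-1,0,0,-0.15,0,0,0,-1,0,0,-0.15,0,0,0,-1,0,0,-0.14,0,0,0,-1,0,0,0,0,0,0,-1,0,0,0,0,0,0,-1])

```text
t: 21.0
ee_pos: [544.1, -106.8, 153.6]
orientation: [0.0, 0.999, -0.05, 0.002]
contact_force: [-0.6, -0.4, -0.2]
finger_gap: 93.9
gripper_force: 0.0
```

```bash
python3 - <<'E'
from h import *
f,P=look('w10')
print(circ(f,24,(544,-107),50),circ(f,60,(544,-107),40),rect(f,12,(544,-107.5),85))
go(584.5,104.5,150,0.17)
E
```

```text
[ 544.27 -107.31   24.05   57.3 ] [ 544.42 -107.38   60.04   27.84] [ 543.86  -107.208   12.044  103.359  103.314    2.988]
t 21.05 pos [ 543.  -106.5  151.7] psi -0.1 j6 1.37 tilt [-0.0001 -0.0001] gap 94.0 F [-0.5  0.2 -1.4]
 total turn z units -2.7  total shift units [ 0.3062 -0.8036  0.0067]
```

Clamp is centred within about 0.5 mm. Next, the swage.

Call:
servo_tool(deltas=[0,0,0,0,0,-0.9,-1,0,0,0,0,0,-0.9,-1,0,0,0,0,0,-0.9,-1,0.061,-0.161,0,0,0,0,-1,0.061,-0.161,0,0,0,0,-1,0.061,-0.161,0,0,0,0,-1,0.061,-0.161,0,0,0,0,-1,0.061,-0.161,0,0,0,0,-1,0,0,0,0,0,0,-1,0,0,0,0,0,0,-1,0,0,0,0,0,0,-1,0,0,0,0,0,0,-1])

```text
t: 22.25
ee_pos: [584.1, 103.2, 151.1]
orientation: [0.0, 0.996, 0.084, -0.001]
contact_force: [-0.8, -0.3, 0.4]
finger_gap: 94.1
gripper_force: 0.0
```

```bash
python3 - <<'E'
from h import *
f,P=look('w11')
s=rect(f,48,(584,104),60); print(s,rect(f,12,(583,107),85))
go(s[0],s[1]+.7,18,s[5])
E
```

```text
[5.84750e+02 1.04827e+02 4.80360e+01 7.96860e+01 2.98780e+01 1.76000e-01] [5.83537e+02 1.07108e+02 1.20700e+01 1.03343e+02 1.03289e+02 8.10000e-02]
t 22.3 pos [584.2 103.2 151.4] psi 0.1679 j6 1.48 tilt [-0.0006 -0.0004] gap 94.2 F [-0.5  0.3 -0.4]
 total turn z units -0.081  total shift units [ 0.0038 -0.0086  0.5336]
```

Call:
servo_tool(deltas=[0.004,-0.0086,0.13,0,0,-0.08,-1,0,0,0.13,0,0,0,-1,0,0,0.13,0,0,0,-1,0,0,0.08,0,0,0,-1,0,0,0.04,0,0,0,-1,0,0,0.01,0,0,0,-1,0,0,0,0,0,0,-1,0,0,0,0,0,0,-1,0,0,0,0,0,0,-1,0,0,0,0,0,0,-1])

```text
t: 23.3
ee_pos: [585.8, 107.1, 22.9]
orientation: [0.0, 0.996, 0.089, 0.001]
contact_force: [-0.7, -0.5, -0.6]
finger_gap: 94.3
gripper_force: 0.0
```

```bash
python3 - <<'E'
from h import *
go(584.7,105.5,18,.176)
E
```

```text
t 23.3 pos [585.8 107.1  22.9] psi 0.178 j6 1.48 tilt [0.0021 0.0001] gap 94.3 F [-0.7 -0.5 -0.6]
 total turn z units 0.02  total shift units [-0.0055  0.0054  0.0195]
```

Call:
servo_tool(deltas=[0,0.004,0.008,0,0,0,-1,0,0,0,0,0,0,-1,0,0,0,0,0,0,1,0,0,0,0,0,0,1,0,0,0,0,0,0,1,0,0,0,0,0,0,1,0,0,0,0,0,0,1,0,0,0,0,0,0,1,0,0,0,0,0,0,1,0,0,0,0,0,0,1,0,0,0,0,0,0,1,0,0,0,0,0,0,1])

```text
t: 24.5
ee_pos: [585.3, 105.7, 19.7]
orientation: [0.0, 0.996, 0.089, 0.0]
contact_force: [-0.5, -1.4, -0.5]
finger_gap: 29.7
gripper_force: 40.0
```

```bash
python3 - <<'E'
from h import *
go(584.7,105.5,18,.176)
E
```

```text
t 24.5 pos [585.3 105.7  19.7] psi 0.1779 j6 1.48 tilt [ 0.0001 -0.0005] gap 29.7 F [-0.5 -1.4 -0.5]
 total turn z units 0.019  total shift units [-0.0025  0.0006  0.0068]
```

Call:
servo_tool(deltas=[0,0,-0.06,0,0,0,1,0,0,-0.14,0,0,0,1,0,0,-0.16,0,0,0,1,0,0,-0.16,0,0,0,1,0,0,0,0,0,0,1,0,0,0,0,0,0,1])

```text
t: 25.1
ee_pos: [585.1, 106.1, 149.7]
orientation: [-0.0, 0.996, 0.089, 0.0]
contact_force: [-0.4, 0.5, -5.8]
finger_gap: 29.6
gripper_force: 40.0
```

```bash
python3 - <<'E'
from h import *
go(588.8,-264.9,148,-0.107)
E
```

```text
t 25.1 pos [585.1 106.1 149.7] psi 0.1781 j6 1.48 tilt [0.0004 0.0001] gap 29.6 F [-0.4  0.5 -5.8]
 total turn z units 2.851  total shift units [0.1732 1.4739 0.0067]
```

Call:
servo_tool(deltas=[0,0,0,0,0,0.95,1,0,0,0,0,0,0.95,1,0,0,0,0,0,0.95,1,0.01,0.1,0,0,0,0,1,0.022,0.18,0,0,0,0,1,0.022,0.18,0,0,0,0,1,0.022,0.18,0,0,0,0,1,0.022,0.18,0,0,0,0,1,0.022,0.18,0,0,0,0,1,0.022,0.18,0,0,0,0,1,0.022,0.18,0,0,0,0,1,0.01,0.1,0,0,0,0,1])

```text
t: 26.3
ee_pos: [586.7, -264.5, 144.3]
orientation: [-0.001, 0.998, -0.055, -0.004]
contact_force: [0.8, 1.1, -4.8]
finger_gap: 29.5
gripper_force: 40.0
```

Call:
servo_tool(deltas=[0,0,0,0,0,0,1,0,0,0,0,0,0,1,0,0,0,0,0,0,1])

```text
t: 26.6
ee_pos: [588.6, -259.9, 147.1]
orientation: [-0.001, 0.999, -0.053, -0.002]
contact_force: [0.2, -0.1, -4.5]
finger_gap: 29.5
gripper_force: 40.0
```

```bash
python3 - <<'E'
from h import *
f,P=look('w12')
print(rect(f,12,(589,-265),85))
go(589.5,-264.8,19.7,-0.107)
E
```

```text
[ 588.987 -265.745   12.086  103.294  102.29     1.463]
t 26.65 pos [ 588.9 -259.8  147.9] psi -0.1055 j6 1.17 tilt [-0.0028  0.0021] gap 30.0 F [ 0.5 -0.2 -4.6]
 total turn z units 0.015  total shift units [0.0044 0.0196 0.5127]
```

Call:
servo_tool(deltas=[0.004,0.02,0,0,0,0.015,1,0,0,0.12,0,0,0,1,0,0,0.13,0,0,0,1,0,0,0.12,0,0,0,1,0,0,0.07,0,0,0,1,0,0,0.03,0,0,0,1,0,0,0,0,0,0,1,0,0,0,0,0,0,1,0,0,0,0,0,0,1,0,0,0,0,0,0,1])

```text
t: 27.65
ee_pos: [591.0, -267.2, 34.1]
orientation: [0.001, 0.999, -0.054, 0.001]
contact_force: [0.7, 0.0, -5.7]
finger_gap: 29.5
gripper_force: 40.0
```

```bash
python3 - <<'E'
from h import *
go(589.7,-265,19.7,-0.107)
E
```

```text
t 27.65 pos [ 591.  -267.2   34.1] psi -0.1085 j6 1.17 tilt [ 0.0028 -0.0017] gap 29.5 F [ 0.7  0.  -5.7]
 total turn z units -0.015  total shift units [-0.0059 -0.0081  0.0577]
```

Call:
servo_tool(deltas=[-0.002,-0.004,0.02,0,0,0,1,0,0,0.015,0,0,0,1,0,0,0,0,0,0,1,0,0,0,0,0,0,1,0,0,0,0,0,0,1,0,0,0,0,0,0,1])

```text
t: 28.25
ee_pos: [589.7, -265.7, 23.6]
orientation: [0.0, 0.999, -0.054, 0.0]
contact_force: [-0.3, -0.2, -5.3]
finger_gap: 29.8
gripper_force: 40.0
```

```bash
python3 - <<'E'
from h import *
go(589.7,-265,19.7,-0.107)
E
```

```text
t 28.25 pos [ 589.7 -265.7   23.6] psi -0.1085 j6 1.17 tilt [ 0.0003 -0.0003] gap 29.8 F [-0.3 -0.2 -5.3]
 total turn z units -0.015  total shift units [-0.0003 -0.0028  0.0158]
```

Call:
servo_tool(deltas=[0,-0.003,0.005,0,0,-0.01,1,0,0,0.005,0,0,0,1,0,0,0.005,0,0,0,1,0,0,0.002,0,0,0,1,0,0,0,0,0,0,1,0,0,0,0,0,0,1])

```text
t: 28.85
ee_pos: [589.7, -264.8, 19.8]
orientation: [0.0, 0.999, -0.054, 0.0]
contact_force: [-1.5, 1.4, -1.1]
finger_gap: 29.8
gripper_force: 40.0
```

Call:
servo_tool(deltas=[0,0,0.001,0,0,0,1,0,0,0,0,0,0,-1,0,0,0,0,0,0,-1,0,0,0,0,0,0,-1,0,0,0,0,0,0,-1,0,0,0,0,0,0,-1,0,0,0,0,0,0,-1,0,0,-0.06,0,0,0,-1,0,0,-0.16,0,0,0,-1,0,0,-0.16,0,0,0,-1,0,0,-0.14,0,0,0,-1,0,0,0,0,0,0,-1])

```text
t: 30.05
ee_pos: [593.0, -266.7, 158.3]
orientation: [0.003, 0.999, -0.054, 0.007]
contact_force: [0.1, 0.3, 0.4]
finger_gap: 94.1
gripper_force: 0.0
```

```bash
python3 - <<'E'
from h import *
f,P=look('w13')
print(rect(f,48,(589,-265),60),rect(f,12,(589,-265),85))
go(587,261.3,160,0.473)
E
```

```text
[ 589.245 -265.342   47.978   79.168   29.801    3.028] [ 588.79  -265.787   12.052  103.387  103.379    3.034]
t 30.1 pos [ 591.7 -265.9  154.5] psi -0.1074 j6 1.17 tilt [ 0.0083 -0.0047] gap 93.9 F [ 0.1 -1.2  0.2]
 total turn z units -5.804  total shift units [ 0.944  -1.8859 -0.0219]
```

Call:
servo_tool(deltas=[0,0,0,0,0,-0.967,-1,0,0,0,0,0,-0.967,-1,0,0,0,0,0,-0.967,-1,0,0,0,0,0,-0.967,-1,0,0,0,0,0,-0.967,-1,0,0,0,0,0,-0.967,-1,0.08,-0.16,0,0,0,0,-1,0.08,-0.16,0,0,0,0,-1,0.08,-0.16,0,0,0,0,-1,0.08,-0.16,0,0,0,0,-1,0.08,-0.16,0,0,0,0,-1,0.08,-0.16,0,0,0,0,-1])

```text
t: 31.3
ee_pos: [585.9, 5.3, 147.2]
orientation: [-0.0, 0.972, 0.234, -0.001]
contact_force: [0.8, -0.5, -0.1]
finger_gap: 94.1
gripper_force: 0.0
```

Call:
servo_tool(deltas=[0.08,-0.16,0,0,0,0,-1,0.08,-0.16,0,0,0,0,-1,0.08,-0.16,0,0,0,0,-1,0.08,-0.16,0,0,0,0,-1,0.08,-0.16,0,0,0,0,-1,0.06,-0.12,0,0,0,0,-1,0,0,0,0,0,0,-1,0,0,0,0,0,0,-1,0,0,0,0,0,0,-1])

```text
t: 32.2
ee_pos: [584.6, 259.3, 147.9]
orientation: [0.0, 0.972, 0.234, -0.001]
contact_force: [-0.2, -0.9, -0.4]
finger_gap: 93.8
gripper_force: 0.0
```

```bash
python3 - <<'E'
from h import *
f,P=look('w14')
print(rect(f,67,(587,261),45))
go(586.9,261.2,34.5,0.473)
E
```

```text
[585.972 259.885  67.093  41.721  41.141   2.042]
t 32.25 pos [584.8 259.1 148.3] psi 0.471 j6 1.43 tilt [-0.0011 -0.001 ] gap 93.9 F [-0.5 -0.1 -0.6]
 total turn z units -0.02  total shift units [ 0.0113 -0.0037  0.4552]
```

Call:
servo_tool(deltas=[0.008,-0.002,0.11,0,0,0,-1,0,0,0.12,0,0,0,-1,0,0,0.12,0,0,0,-1,0,0,0.07,0,0,0,-1,0,0,0.035,0,0,0,-1,0,0,0,0,0,0,-1,0,0,0,0,0,0,-1,0,0,0,0,0,0,-1,0,0,0,0,0,0,-1,0,0,0,0,0,0,-1])

```text
t: 33.25
ee_pos: [587.0, 262.2, 36.3]
orientation: [-0.0, 0.972, 0.234, 0.001]
contact_force: [0.5, -0.4, -0.8]
finger_gap: 94.1
gripper_force: 0.0
```

Call:
servo_tool(deltas=[0,0,0,0,0,0,1,0,0,0,0,0,0,1,0,0,0,0,0,0,1,0,0,0,0,0,0,1,0,0,0,0,0,0,1,0,0,0,0,0,0,1,0,0,0,0,0,0,1,0,0,0,0,0,0,1,0,0,0,0,0,0,1])

```text
t: 34.15
ee_pos: [586.7, 261.5, 35.2]
orientation: [0.0, 0.972, 0.234, 0.0]
contact_force: [0.4, -1.3, -0.0]
finger_gap: 41.7
gripper_force: 40.0
```

Call:
servo_tool(deltas=[0,0,-0.06,0,0,0,1,0,0,-0.14,0,0,0,1,0,0,-0.14,0,0,0,1,0,0,-0.1,0,0,0,1,0,0,0,0,0,0,1,0,0,0,0,0,0,1])

```text
t: 34.75
ee_pos: [585.9, 262.0, 144.5]
orientation: [-0.0, 0.972, 0.234, -0.001]
contact_force: [-0.2, -0.8, -5.8]
finger_gap: 41.9
gripper_force: 40.0
```

```bash
python3 - <<'E'
from h import *
go(584.5,108.3,148,0.081)
E
```

```text
t 34.75 pos [585.9 262.  144.5] psi 0.4729 j6 1.43 tilt [-0.0012 -0.0001] gap 41.9 F [-0.2 -0.8 -5.8]
 total turn z units 3.919  total shift units [-0.0552  0.6125 -0.0141]
```

Call:
servo_tool(deltas=[0,0,0,0,0,0.98,1,0,0,0,0,0,0.98,1,0,0,0,0,0,0.98,1,0,0,0,0,0,0.98,1,-0.012,0.13,0,0,0,0,1,-0.014,0.16,0,0,0,0,1,-0.014,0.16,0,0,0,0,1,-0.014,0.162,0,0,0,0,1,0,0,0,0,0,0,1,0,0,0,0,0,0,1,0,0,0,0,0,0,1,0,0,0,0,0,0,1])

```text
t: 35.95
ee_pos: [584.7, 109.6, 144.0]
orientation: [-0.0, 0.999, 0.041, -0.001]
contact_force: [-0.2, -0.3, -6.4]
finger_gap: 41.8
gripper_force: 40.0
```

```bash
python3 - <<'E'
from h import *
f,P=look('w15')
print(rect(f,12,(583,107),85))
go(584.8,108.3,22,0.081)
E
```

```text
[591.718 107.754  12.116 103.293  85.924   1.652]
t 36.0 pos [584.9 109.6 144.4] psi 0.0825 j6 1.58 tilt [-0.0014  0.0001] gap 41.4 F [-0.1  0.7 -5. ]
 total turn z units 0.015  total shift units [-0.0007  0.0051  0.4895]
```

Call:
servo_tool(deltas=[0,0.004,0.1,0,0,0.01,1,0,0,0.13,0,0,0,1,0,0,0.12,0,0,0,1,0,0,0.07,0,0,0,1,0,0,0.03,0,0,0,1,0,0,0,0,0,0,1,0,0,0,0,0,0,1,0,0,0,0,0,0,1,0,0,0,0,0,0,1,0,0,0,0,0,0,1])

```text
t: 37.0
ee_pos: [586.0, 107.4, 33.8]
orientation: [0.0, 0.999, 0.04, 0.001]
contact_force: [0.1, 0.3, -5.6]
finger_gap: 41.6
gripper_force: 40.0
```

```bash
python3 - <<'E'
from h import *
go(584.8,108.3,22.2,0.081)
E
```

```text
t 37.0 pos [586.  107.4  33.8] psi 0.0797 j6 1.58 tilt [0.0018 0.    ] gap 41.6 F [ 0.1  0.3 -5.6]
 total turn z units -0.013  total shift units [-0.0046 -0.004   0.0463]
```

Call:
servo_tool(deltas=[-0.001,-0.002,0.018,0,0,0,1,0,0,0.014,0,0,0,1,0,0,0,0,0,0,1,0,0,0,0,0,0,1,0,0,0,0,0,0,1,0,0,0,0,0,0,1])

```text
t: 37.6
ee_pos: [585.3, 107.9, 24.9]
orientation: [0.0, 0.999, 0.04, 0.0]
contact_force: [0.5, 1.3, -5.6]
finger_gap: 41.7
gripper_force: 40.0
```

```bash
python3 - <<'E'
from h import *
go(584.8,108.3,22.2,0.081)
E
```

```text
t 37.6 pos [585.3 107.9  24.9] psi 0.0797 j6 1.58 tilt [ 0.0003 -0.0001] gap 41.7 F [ 0.5  1.3 -5.6]
 total turn z units -0.013  total shift units [-0.0017 -0.0019  0.0106]
```

Call:
servo_tool(deltas=[-0.002,-0.002,0.005,0,0,-0.01,1,0,0,0.004,0,0,0,1,0,0,0.003,0,0,0,1,0,0,0,0,0,0,1,0,0,0,0,0,0,1])

```text
t: 38.1
ee_pos: [584.6, 108.4, 22.2]
orientation: [-0.0, 0.999, 0.04, 0.0]
contact_force: [-1.4, 0.4, -1.2]
finger_gap: 41.7
gripper_force: 40.0
```

Call:
servo_tool(deltas=[0,0,0.001,0,0,0,1,0,0,0,0,0,0,-1,0,0,0,0,0,0,-1,0,0,0,0,0,0,-1,0,0,0,0,0,0,-1,0,0,0,0,0,0,-1,0,0,0,0,0,0,-1,0,0,-0.06,0,0,0,-1,0,0,-0.15,0,0,0,-1,0,0,-0.15,0,0,0,-1,0,0,-0.14,0,0,0,-1,0,0,0,0,0,0,-1])

```text
t: 39.3
ee_pos: [588.5, 108.7, 155.0]
orientation: [-0.0, 0.999, 0.04, 0.007]
contact_force: [0.2, 0.7, 1.0]
finger_gap: 94.0
gripper_force: 0.0
```

```bash
python3 - <<'E'
from h import *
f,P=look('w16')
print(rect(f,54,(584,107),45),rect(f,12,(584,107),85))
go(410,0,220,0)
E
```

```text
[583.139 107.644  54.095  41.687  40.744   1.652] [583.972 107.117  12.045 103.33  102.391   1.652]
t 39.35 pos [586.9 108.6 151.5] psi 0.0807 j6 1.58 tilt [0.009  0.0007] gap 94.2 F [ 0.5  0.5 -0.3]
 total turn z units 0.807  total shift units [-0.7076  0.4343 -0.2741]
```

Call:
servo_tool(deltas=[-0.1,0.07,-0.045,0,0,0,-1,-0.1,0.07,-0.045,0,0,0,-1,-0.1,0.07,-0.045,0,0,0,-1,-0.1,0.07,-0.045,0,0,0,-1,-0.1,0.07,-0.045,0,0,0,-1,-0.1,0.07,-0.045,0,0,0,-1,0,0,0,0,0,0,-1,0,0,0,0,0,0,-1,0,0,0,0,0,0,-1,0,0,0,0,0,0,-1])

```text
t: 40.35
ee_pos: [443.6, -7.8, 212.7]
orientation: [-0.0, 0.999, 0.041, -0.001]
contact_force: [0.5, -0.2, -0.6]
finger_gap: 94.2
gripper_force: 0.0
```

```bash
python3 - <<'E'
from h import *
f,P=look('w17')
print('domer',rect(f,54,(584,107),45),rect(f,12,(584,107),85))
print('clamp',circ(f,24,(544,-107),50),rect(f,12,(544,-107),85))
print('swage',rect(f,48,(589,-265),60),rect(f,12,(589,-265),85))
look('t17','top')
E
```

```text
domer [582.092 106.811  54.032  41.936  41.144   1.652] [577.166 105.971  11.986 103.561  92.374   1.652]
clamp [ 543.79 -106.72   23.96   57.34] [ 543.299 -106.541   12.045  103.542  103.401    1.418]
swage [ 588.774 -264.225   47.963   80.548   31.99     3.03 ] [ 587.871 -264.412   12.016  104.477  103.494    1.462]
```

View pics/w17.png

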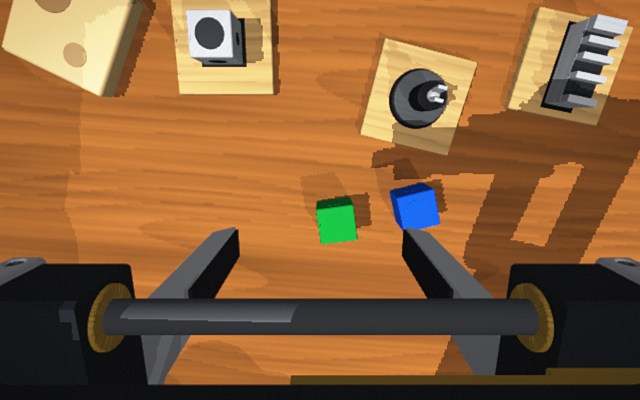

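View pics/t17.png

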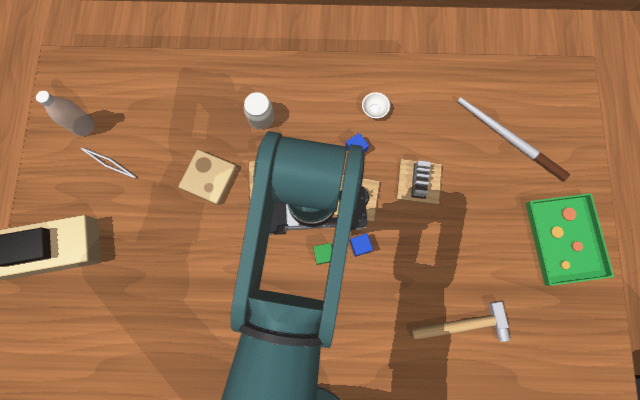

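The pictures show all three tools upright on their own patches: domer near (215,35), clamp near (418,97) and swage near (585,60) in the wrist view. The brick is empty, and the jar (258,110), dish (375,105) and hammer (478,324) are where they were in the top view. I'm handing the job in.

```bash
python3 -c "
from cell import robot
print(robot.finish_job())"
```

```text
the job is handed in; nothing more can be done
None
```

The job is handed in: the doming block, clamp and swage block each stand upright on the patch matching their foot, centred within about 1 mm and lined up, the brick is empty, and the jar, dish and hammer were not moved.

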